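Clear, zero and load the bench scale

TASK

Weigh the sleeve pair that lies on the table, near the tape roll, on the bench scale. First clear the pen off the pan: stand it in the beaker so that it leans against the side of the rim away from the scale. Then, with the pan empty, press the scale's button right down to zero it and let it come up, and finally set the sleeve pair gently on the pan, lengthwise along it, right way up and centred so that no edge overhangs; leave the beaker standing where it is and the tape roll undisturbed.

Things in the scene. Friction and masses are not known exactly. Their poses are not given: they have to be found in the camera images.
- scale: Grey bench scale, fixed to the table, 120 mm along its x, 240 mm along its y, housing top 40 mm high. Origin: centre of its underside. Its x axis points roughly away from the robot, its y axis to its left: on its left half is the pan, beyond its left end stands the beaker, on its right the panel with display and button. The pen lies on its pan at the start.
- pan_top (a point): Centre of the top face of the scale's rigid flat steel pan, 55 mm above the table, 40 mm from the scale's origin along its +y. The pan is a plain plate without a rim, 74 mm along its x axis and 142 mm along its y axis (axes as the scale's), 5 mm thick, standing 10 mm clear of the housing.
- zero_button_top (a point): Centre of the top of the scale's only button, white, round, 24 mm across, in a black collar of 40 mm; on the near part of the panel at the scale's right end. Top is 51 mm above the table when up. Pressed straight down; the display lies just beyond it.
- zero_button (a joint): Travel of the button in m: 0 up, 0.005 fully pressed, where it counts from 0.004 on. A spring brings it back; about 4 N holds it fully down.
- beaker: Loose white plastic beaker, 0.35 kg, open at the top, nearly straight round wall: outside diameter 68 mm at the foot and 72 mm at the rim, 74 mm tall, wall 3 mm, bottom 4 mm thick. Origin: centre of its underside. It stands left of the scale; its y axis points away from the scale (within about 6 degrees), z up.
- pen: Black pen, 148 mm long along its y axis, 10 mm thick, about 15 g, lying on the pan at the start roughly along the pan's y axis. Origin: at mid-length, on its underside (the middle of its thickness is 5 mm above). In the beaker either end may be down; it then leans about 40 degrees from vertical.
- sleeve_pair: Blue rounded sleeve pair, 118 mm long along its y axis, 52 mm wide along x, 41 mm high, about 90 g, flat-standing, with a band of yellow tape round the waist. Origin: centre of its underside. The sides are soft: fingers closing across the waist stop at about 38 mm. Either end may point either way.
- tape_roll: Bystander: roll of yellow tape lying flat, 71 mm across, 24 mm high. Origin: centre of its underside.

How it is judged (in metres and radians):
On the way, in this order (a step that is already met when the one before it is completed fails the run):
1. the pen stands in the beaker, released, leaning on the rim side away from the scale (y of pen in the frame of beaker between 0.008 and 0.05 m and x of pen in the frame of beaker between -0.016 and 0.016 m and z of pen in the frame of beaker between 0.035 and 0.08 m and angle between the y axis of pen and the z axis of beaker, either way round below 0.95 rad and contact force between the fingers and pen below 0.05 N and contact force between pen and beaker above 0.01 N), for 0.2 s.
2. the button is pressed right down while nothing is on the pan (value of joint zero_button above 0.004 m and contact force between pan and anything else below 0.05 N), for 0.1 s.
3. the button has come up again (value of joint zero_button below 0.0015 m), for 0.1 s.
At the end, for the whole second after the job is handed in: Sleeve pair rests on the pan right way up, centre within 9 mm (x) and 10 mm (y) of the pan's, length within 0.15 rad of its y. Pen in the upright beaker, under 0.95 rad from upright, its middle 8 to 50 mm toward the beaker's y, within 16 mm sideways. Button up; all released, at rest (all of step 1 and x of sleeve_pair in the frame of pan_top between -0.009 and 0.009 m and y of sleeve_pair in the frame of pan_top between -0.01 and 0.01 m and z of sleeve_pair in the frame of pan_top between -0.006 and 0.006 m and angle between the y axis of sleeve_pair and the y axis of pan_top, either way round below 0.15 rad and angle between the z axis of sleeve_pair and the z axis of pan_top, either way round below 0.1 rad and angle between each of sleeve_pair, beaker's own z axis and vertical below 0.1 rad and contact force between sleeve_pair and pan above 0.2 N and linear speed of each of sleeve_pair, pen below 0.02 m/s and value of joint zero_button below 0.0015 m); the robot touches nothing.
It fails at once if tape roll moved more than 25 mm (distance of tape_roll from where it was at the start of the episode above 0.025 m).
It fails at once if beaker moved more than 40 mm or tipped by more than 0.5 rad (distance of beaker from where it was at the start of the episode above 0.04 m or angle between beaker's own z axis and vertical above 0.5 rad).
It fails at once if the button is pressed again or leant on with the sleeve pair on the pan (value of joint zero_button above 0.004 m and contact force between sleeve_pair and pan above 0.05 N).
It fails at once if the sleeve pair is dropped on the pan (let go and falling faster than 0.5 m/s, as from more than 13 mm) (linear speed of sleeve_pair above 0.5 m/s and horizontal distance between sleeve_pair and pan_top below 0.08 m and contact force between the fingers and sleeve_pair below 0.05 N).
It also fails if it takes over 61 s, if anything falls off the work surface, if the arm or the gripper's body presses on something with over 40 N, if the wrist force passes 120 N, or if a joint passes its speed limit or range.

ROBOT

A 7-joint arm with a two-finger parallel gripper is mounted at the origin on the work surface; the furniture and walls round the work are solid. World frame = base frame: x ahead of the robot, y to its left, z up, the work surface at z = 0. Lengths are in m, angles in degrees, forces in N, time in s.
With the tool pointing down it reaches from about 0.425 to 0.925 m from the base axis. Payload 6.8 kg.
Tool frame: the origin (TCP) lies where the fingers leave the gripper's body, on its centre line; the fingertips stand 80 mm ahead of it and the grasp point (between the pads) lies 61 mm ahead of it (r.pinch_z is the z of the grasp point in the tool frame, in m); z points along the fingers, y is the line along which they close (so a half turn about z gives the same grasp; the last joint's range is limited). The gripper opens to 88 mm and grips with 3 to 60 N. Pads are 20 mm wide; open, the fingers measure 115 mm over their backs; the gripper's body (75 mm by 178 mm) begins 61 mm behind the grasp point.
Start: joints at [58.207, 27.33, 1.283, 89.118, -0.659, 63.558, -4.761], TCP at [0.292, -0.609, 0.303] pointing down, gripper open.
Joint ranges: [-169.35, 169.35], [-19.33, 120.38], [-80.79, 83.38], [13.8, 139.57], [-78.32, 258.32], [9.67, 109.79], [-169.56, 169.56]. Speed limits (degrees/s): [136.94, 136.94, 180, 180, 180, 180, 180].

INTERFACE

Orientations are given as a 3x3 rotation matrix whose columns are the frame's x, y, z axes.
In Python, from rig import r, camera, calibration, order, nets gives the robot as it stands. The module is installed in compiled form; this text tells all that it offers.
- The arm moves only by the tool send_rows, never from a script. Its argument "steps" is a list of rows, each a list of 5 numbers: the shift along the tool's x, y, z as a fraction of full scale, then the turn about the tool's z as a fraction of full scale, then the closure, from -1 (fully open) to 1 (shut). A call has 1 to 20 rows; each row shifts and turns the commanded pose from where the row before left it, along the tool's axes as they then stand; what a row does not reach is not made up. Full scale, the value 1, is 0.15 m for a shift and 30 degrees for a turn. A row lasts 1/10 s, in which the tool goes at most 50 mm and 8.59 degrees, less where a joint would pass 70% of its speed; a pose out of reach is approached as far as the arm can. A call with a number of a shift or a turn outside -1 to 1 is refused whole. A call with a gripper value outside its range is refused whole. The fingers move at their own pace and stop on an object; the grip force is fixed at half the most. Time passes only in rows, so rows that do not move let the fingers close. It gives the time, the measured TCP pose, the force, the opening and the grip force at its end, in the units of the state.
- r.observe(): the state, without advancing time (a new reading comes with each control period).
- camera(name): name is "scene" or "top"; returns the picture (480x640x3 uint8, red, green, blue); there is no depth.
- calibration(name): a dict with "intrinsics" (3x3 intrinsics, pixels), "extrinsics" (4x4, takes a point from camera to world coordinates). Camera axes: x right, y down, z forward; pixel columns grow to the right and rows downward; lengths in m; the calibration is good to about 2 mm. A picture is of the moment at which its call begins. calibration takes no time and is no camera call.
- order.job_done(): hands the job in; it is judged then, once.
Trained networks look in the newest picture that a camera, given by its name, has taken for a name from the list of things; names that differ only in an ending like _2 or _b are one class to them, and where a whole thing is asked for, a point or a joint stands for the part that bears it (a point fixed in the world has none). Each returns a list of dicts, best first, with "score" (0 to 1); they miss things now and then, are a little off and sometimes report something else, mostly with a low value. They report only what shows in the picture. A call takes as long as a camera call.
- nets.look_for(label, camera): "location" ([row, column] as shares, 0 to 1, of the picture: columns of its width, rows of its height, amid what is visible of it).
- nets.outline_of(label, camera): "region" (480x640 bool, what is visible of it) and "location" ([row, column] as shares, 0 to 1, of the picture: columns of its width, rows of its height, amid what is visible of it).
- nets.tip_of(label, camera): "location" ([row, column] as shares, 0 to 1, of the picture: columns of its width, rows of its height: a listed point, or the origin of a listed thing).
The state is a dict: "time_s": time; "joint_positions": joint angles; "joint_vel": joint speeds; "tau": joint torques, N m; "eef_pos": TCP position; "ee_rot": TCP orientation; "contact_force": force on the tool from outside, world axes, zero at the start; "moment": the same for the moment, N m; "gripper_width": opening from 0.0 (shut) to 1.0 (fully open); "grip_force": force on a finger pad.
Only numpy, scipy, OpenCV 4.12 (cv2) and the standard library are available. Lean on these libraries where they do the work, as an engineer would, in place of code of your own. Each camera call takes 0.05 s, during which the arm holds its last target. There are 200 camera calls.

## Working session

There is one attempt and no reset: what is moved stays moved. The work goes in short steps, Python scripts to look and compute and a tool call to move; the robot and the scene stay as the last step left them, time stands still between calls to the robot, and variables do not carry over. Pictures are saved under pics/ and viewed, at most 15 in all, crops included, and the job is handed in when it is done.

Besides the shell and the picture viewer there is one more tool, called after ">>>" as name([rows], argument=value, ...), one row to a line, values as JSON. send_rows: Moves the arm, as the interface text tells. Its arguments: {"type":"object","properties":{"steps":{"type":"array"}},"required":["steps"]}

```bash
mkdir -p pics
cat > h.py <<'E'
import numpy as np, cv2
from rig import r, camera, calibration, order, nets
def ray(px, cam):
    c=calibration(cam);K=np.array(c["intrinsics"]);T=np.array(c["extrinsics"])
    d=T[:3,:3]@np.linalg.inv(K)@np.array([px[0],px[1],1.]);return T[:3,3],d
def at(px,cam,z):
    o,d=ray(px,cam);return o+d*(z-o[2])/d[2]
def proj(p,cam):
    c=calibration(cam);K=np.array(c["intrinsics"]);T=np.array(c["extrinsics"])
    q=K@(T[:3,:3].T@(np.array(p)-T[:3,3]));return q[:2]/q[2]
def px(loc): return np.array([loc[1]*640,loc[0]*480])
def save(cam,n):
    im=np.array(camera(cam));cv2.imwrite(f"pics/{n}.png",im[:,:,::-1]);return im
E
python3 - <<'E'
from h import *
np.set_printoptions(precision=3,suppress=True)
a=save("top","t0");b=save("scene","s0")
print(calibration("top")["extrinsics"],calibration("scene")["extrinsics"])
Z=dict(scale=.04,pan_top=.055,zero_button_top=.051,beaker=0,pen=.055,sleeve_pair=0,tape_roll=0)
for n,z in Z.items():
    for cam in("top","scene"):
        for d in nets.tip_of(n,cam)[:2]:
            p=px(d["location"]);print(n,cam,d["score"],p,at(p,cam,z))
s=r.observe();print(s["time_s"],s["eef_pos"],s["ee_rot"],s["gripper_width"])
E
```

```text
[[-0.027 -0.988  0.151  0.337]
 [-1.     0.027  0.002 -0.033]
 [-0.006 -0.15  -0.989  0.894]
 [ 0.     0.     0.     1.   ]] [[-0.774 -0.319  0.547 -0.133]
 [-0.633  0.373 -0.679  0.657]
 [ 0.013 -0.871 -0.49   0.58 ]
 [ 0.     0.     0.     1.   ]]
scale top 0.58 [320.32 258.  ] [ 0.428 -0.035  0.04 ]
scale scene 0.86 [311.104 259.296] [0.405 0.007 0.04 ]
pan_top top 0.91 [300.992 253.2  ] [0.436 0.    0.055]
zero_button_top top 0.6 [365.696 262.08 ] [ 0.417 -0.119  0.051]
zero_button_top scene 0.66 [347.968 225.888] [ 0.417 -0.119  0.051]
beaker top 0.89 [228.096 258.192] [0.437 0.146 0.   ]
beaker scene 0.64 [244.288 307.584] [0.434 0.147 0.   ]
pen top 0.56 [300.992 260.784] [0.422 0.001 0.055]
pen scene 0.66 [304.128 244.32 ] [ 0.433 -0.005  0.055]
pen scene 0.32 [365.888 205.824] [ 0.436 -0.205  0.055]
sleeve_pair top 0.63 [449.216 222.912] [ 0.495 -0.293  0.   ]
sleeve_pair scene 0.98 [363.904 206.592] [ 0.496 -0.289  0.   ]
tape_roll top 0.57 [460.608 274.176] [ 0.393 -0.308  0.   ]
tape_roll scene 0.63 [412.48  221.904] [ 0.374 -0.299  0.   ]
0.8 [ 0.292 -0.609  0.303] [[ 0.902  0.432  0.   ]
 [ 0.432 -0.902 -0.   ]
 [ 0.     0.    -1.   ]] 1.0044927885816488
```

View pics/t0.png

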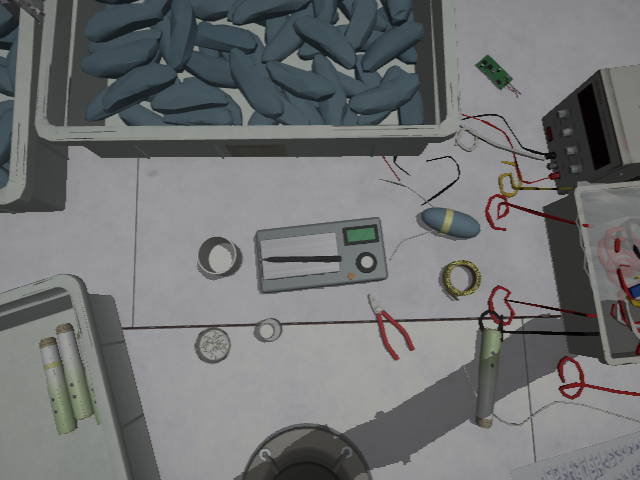

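View pics/s0.png

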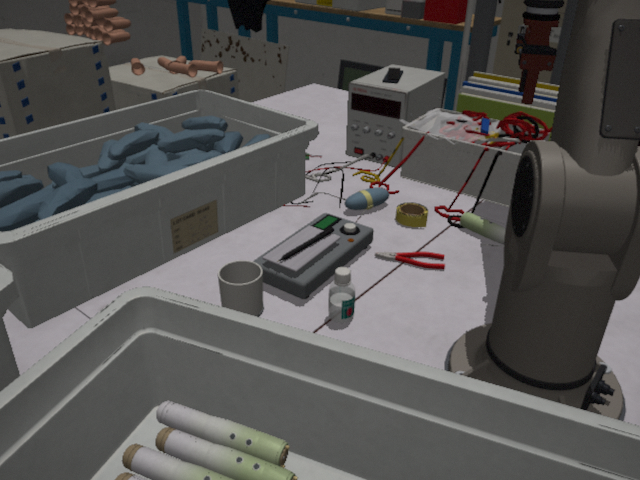

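The top view shows the scale around (320,255), with the pen lying on the pan from about (262,259) to (340,259). The beaker is at (218,257), the button at (366,262), the sleeve pair at (450,222) and the tape roll at (461,278). Next I'll refine these positions with the outlines.

Run:
```python
from h import *
np.set_printoptions(precision=4,suppress=True)
for cam in("top","scene"):
    im=np.array(camera(cam))
    if cam=="top": cv2.imwrite("pics/c0.png",cv2.resize(im[195:315,185:495,::-1],None,fx=2.5,fy=2.5,interpolation=cv2.INTER_CUBIC))
    for n,z in dict(scale=.04,pan_top=.055,pen=.060,sleeve_pair=.02,tape_roll=.024,beaker=.074).items():
        o=nets.outline_of(n,cam)
        if not o: print(n,cam,"none");continue
        m=o[0]["region"];ys,xs=np.nonzero(m)
        P=np.array([at((x,y),cam,z)[:2] for x,y in zip(xs,ys)]).astype(np.float32)
        c,s,a=cv2.minAreaRect(P);b=cv2.boxPoints((c,s,a))
        e=b[1]-b[0];f=b[2]-b[1];l=e if np.linalg.norm(e)>np.linalg.norm(f) else f
        print(n,cam,round(o[0]["score"],2),m.sum(),"rect c",np.array(c),"size",np.array(s),"long dir",np.degrees(np.arctan2(l[1],l[0]))%180,"mean",P.mean(0))
```

```text
Traceback (most recent call last):
  File "h.py", line 7, in at
    o,d=ray(px,cam);return o+d*(z-o[2])/d[2]
        ~~~^^^^^^^^
  File "h.py", line 4, in ray
    c=calibration(cam);K=np.array(c["intrinsics"]);T=np.array(c["extrinsics"])
ValueError: time passes only in moves, steps and waits
```

View pics/c0.png

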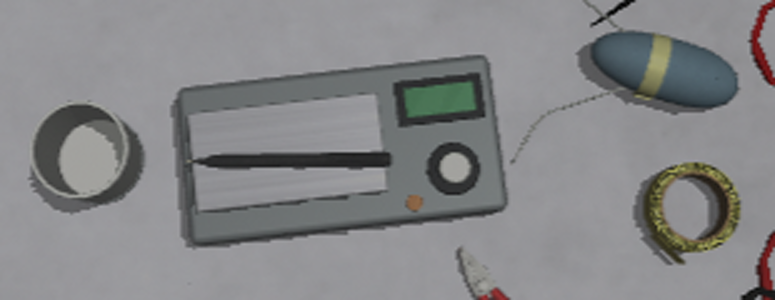

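The crop shows the pan with corners at about (188,115), (377,95), (387,190) and (196,212). The pen runs from its tip at (188,160) to its thick end at (391,159), and the beaker rim is centred near (81,150). The script called the calibration too often, so I'll cache it.

```bash
python3 - <<'E'
s=open("h.py").read()
s=s.replace("def ray","import functools\n@functools.lru_cache\ndef cal(c):\n    d=calibration(c);return dict(intrinsics=np.array(d['intrinsics']),extrinsics=np.array(d['extrinsics']))\ndef ray",1).replace("c=calibration(cam)","c=cal(cam)")
open("h.py","w").write(s)
E
cat > m.py <<'E'
from h import *
np.set_printoptions(precision=4,suppress=True)
def rect(n,cam,z):
    o=nets.outline_of(n,cam)
    if not o: print(n,cam,"none");return
    m=o[0]["region"];ys,xs=np.nonzero(m)
    P=np.array([at((x,y),cam,z)[:2] for x,y in zip(xs,ys)]).astype(np.float32)
    c,s,a=cv2.minAreaRect(P);b=cv2.boxPoints((c,s,a))
    e=b[1]-b[0];f=b[2]-b[1];l=e if np.linalg.norm(e)>np.linalg.norm(f) else f
    print(n,cam,round(o[0]["score"],2),m.sum(),"rect c",np.array(c),"size",np.array(s),"long dir",round(np.degrees(np.arctan2(l[1],l[0]))%180,1),"mean",P.mean(0))
E
python3 - <<'E'
from m import *
for cam in("top","scene"):
    camera(cam)
    for n,z in dict(scale=.04,pan_top=.055,pen=.060,sleeve_pair=.02,tape_roll=.024,beaker=.074).items(): rect(n,cam,z)
f=lambda u,v,z: at((185+u/2.5,195+v/2.5),"top",z)[:2]
c=[f(*q,.055) for q in((188,115),(377,95),(387,190),(196,212))]
print("pan",np.array(c),np.mean(c,0)); print("pen",f(188,160,.06),f(391,159,.06)); print("rim",f(81,150,.074),"foot",f(82,163,.0)); print("btn",f(455,167,.051))
h=[f(*q,.04) for q in((180,92),(487,57),(506,210),(192,243))];print("housing",np.array(h),np.mean(h,0))
E
```

```text
scale top 0.82 7566 rect c [ 0.4349 -0.0361] size [0.1203 0.2383] long dir 94.9 mean [ 0.4347 -0.0379]
pan_top top 0.58 2657 rect c [0.4322 0.0036] size [0.0737 0.1417] long dir 94.8 mean [0.4328 0.0053]
pen top 0.62 456 rect c [ 0.4255 -0.0052] size [0.1358 0.0129] long dir 88.4 mean [ 0.4249 -0.0117]
sleeve_pair top 0.77 1270 rect c [ 0.4937 -0.289 ] size [0.1161 0.0515] long dir 76.9 mean [ 0.4929 -0.2892]
tape_roll top 0.63 725 rect c [ 0.3852 -0.3019] size [0.0663 0.0729] long dir 105.2 mean [ 0.3842 -0.3025]
beaker top 0.64 1511 rect c [0.4312 0.1485] size [0.0857 0.072 ] long dir 50.9 mean [0.4329 0.1481]
scale scene 0.8 5294 rect c [ 0.4209 -0.0229] size [0.1431 0.2728] long dir 94.5 mean [ 0.4145 -0.0122]
pan_top scene 0.78 1439 rect c [0.4304 0.0021] size [0.0765 0.1464] long dir 94.7 mean [0.4286 0.0086]
pen scene 0.56 331 rect c [ 0.4265 -0.0085] size [0.0171 0.1448] long dir 90.4 mean [ 0.4262 -0.0057]
sleeve_pair scene 0.91 713 rect c [ 0.4964 -0.2973] size [0.1334 0.077 ] long dir 83.2 mean [ 0.495  -0.2954]
tape_roll scene 0.96 646 rect c [ 0.3759 -0.289 ] size [0.065  0.1089] long dir 119.1 mean [ 0.3739 -0.2866]
beaker scene 0.76 2140 rect c [0.4062 0.1782] size [0.0691 0.151 ] long dir 137.3 mean [0.4048 0.1775]
pan [[ 0.4609  0.0755]
 [ 0.4721 -0.0653]
 [ 0.4012 -0.0703]
 [ 0.3889  0.0702]] [0.4308 0.0025]
pen [0.4268 0.0751] [ 0.4235 -0.0738]
rim [0.4347 0.1506] foot [0.4332 0.1664]
btn [ 0.4172 -0.1213]
housing [[ 0.4809  0.0834]
 [ 0.5014 -0.1504]
 [ 0.385  -0.1591]
 [ 0.3669  0.0752]] [ 0.4336 -0.0377]
```

>>> send_rows([
  [0.133,-0.165,0,0,-1],
  [0.133,-0.165,0,0,-1],
  [0.133,-0.165,0,0,-1],
  [0.133,-0.165,0,0,-1],
  [0.133,-0.165,0,0,-1],
  [0.133,-0.165,0,0,-1],
  [0.133,-0.165,0,0,-1],
  [0.133,-0.165,0,0,-1],
  [0.133,-0.165,0,0,-1],
  [0.133,-0.165,0,0,-1],
  [0.133,-0.165,0,0,-1],
  [0.133,-0.165,0,0,-1],
  [0.133,-0.165,0,0,-1],
  [0.133,-0.165,0,0,-1],
  [0.133,-0.165,0,0,-1],
  [0.133,-0.165,0,0,-1],
  [0.133,-0.165,0,0,-1],
  [0.133,-0.165,0,0,-1],
])

```text
time_s: 3.4
eef_pos: [0.4232, -0.0506, 0.303]
ee_rot: [[0.902, 0.432, 0.001], [0.432, -0.902, -0.0], [0.001, 0.001, -1.0]]
contact_force: [0.0, -0.6, 0.5]
gripper_width: 1.001
grip_force: 0.0
```

>>> send_rows([
  [0,0,0.1,-0.21,-1],
  [0,0,0.1,-0.21,-1],
  [0,0,0.1,-0.21,-1],
  [0,0,0.1,-0.21,-1],
  [0,0,0.1,-0.21,-1],
  [0,0,0,-0.21,-1],
  [0,0,0,-0.21,-1],
  [0,0,0,-0.21,-1],
  [0,0,0,-0.21,-1],
  [0,0,0,-0.21,-1],
  [0,0,0,0,-1],
])

```text
time_s: 4.5
eef_pos: [0.4231, -0.0519, 0.2278]
ee_rot: [[0.024, 1.0, 0.0], [1.0, -0.024, -0.0], [-0.0, 0.0, -1.0]]
contact_force: [0.8, 0.0, -0.9]
gripper_width: 1.003
grip_force: 0.0
```

```bash
cat >> h.py <<'E'
def go(x,y,z,yaw):
    s=r.observe();R=np.array(s["ee_rot"]);p=np.array(s["eef_pos"]);Y=np.degrees(np.arctan2(R[1,0],R[0,0]))
    t=-((yaw-Y+180)%360-180);d=R.T@(np.array([x,y,z])-p)
    print("t",round(s["time_s"],2),"tcp",p.round(4),"yaw",round(Y,2),"w",round(s["gripper_width"],3),"F",np.round(s["contact_force"],1),"grip",np.round(s["grip_force"],1),"| shift/.15",(d/.15).round(4),"turn/30",round(t/30,4),"j",np.round(s["joint_positions"],1), "tilt",R[2].round(4))
E
python3 -c "
from h import *
go(.424,-.052,.135,88.7)"
```

```text
t 4.5 tcp [ 0.4231 -0.0519  0.2278] yaw 88.64 w 1.003 F [ 0.8  0.  -0.9] grip 0.0 | shift/.15 [-4.000e-04  5.500e-03  6.187e-01] turn/30 -0.002 j [ 24.7  11.8 -28.8 124.3   7.9  45.5 -10.5] tilt [-0.e+00  4.e-04 -1.e+00]
```

>>> send_rows([
  [0,0.005,0.2,0,-1],
  [0,0,0.2,0,-1],
  [0,0,0.15,0,-1],
  [0,0,0.055,0,-1],
  [0,0,0.004,0,-1],
  [0,0,0,0,1],
  [0,0,0,0,1],
  [0,0,0,0,1],
  [0,0,0,0,1],
  [0,0,0,0,1],
  [0,0,0,0,1],
  [0,0,0,0,1],
  [0,0,0,0,1],
])

```text
time_s: 5.8
eef_pos: [0.4238, -0.0518, 0.1363]
ee_rot: [[0.025, 1.0, -0.0], [1.0, -0.025, -0.0], [-0.0, -0.0, -1.0]]
contact_force: [-0.2, 1.0, 0.3]
gripper_width: 0.308
grip_force: 0.0
```

```bash
python3 -c "
from h import *
save('scene','s1')
cv2.imwrite('pics/s1c.png',cv2.resize(cv2.imread('pics/s1.png')[150:330,190:430],None,fx=3,fy=3))
go(.424,-.052,.137,88.7)"
```

```text
t 5.85 tcp [ 0.4238 -0.0518  0.1363] yaw 88.6 w 0.265 F [-0.1  0.1 -0.5] grip 0.0 | shift/.15 [-0.0011  0.0014 -0.0046] turn/30 -0.0035 j [ 20.4  21.3 -25.3 128.3  16.4  33.3 -18.6] tilt [ 0.  0. -1.]
```

View pics/s1c.png

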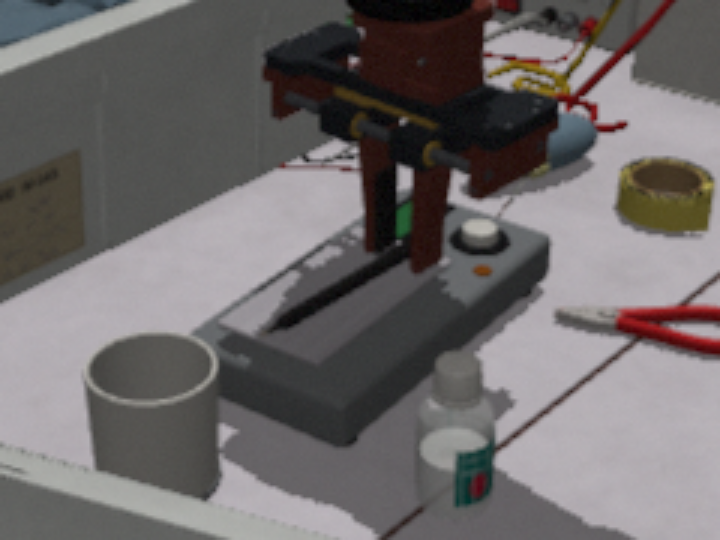

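The fingers are still closing on the thick end of the pen, which lies between them. I'll finish the grip and lift, then move beyond the housing's far edge and turn the pen's free end over the scale to tilt it there.

>>> send_rows([
  [0,0,0,0,1],
  [0,0,0,0,1],
  [0,0,0,0,1],
  [0,0,0,0,1],
  [0,0,-0.1,0,1],
  [0,0,-0.2,0,1],
  [0.1,0.11,-0.15,0,1],
  [0.1,0.11,0,0,1],
  [0.1,0.11,0,0,1],
  [0.1,0.11,0,0,1],
  [0.087,0.112,0,0,1],
  [0,0,0,0,1],
])

```text
time_s: 7.05
eef_pos: [0.5101, 0.0212, 0.204]
ee_rot: [[0.022, 1.0, 0.002], [1.0, -0.022, 0.002], [0.002, 0.002, -1.0]]
contact_force: [0.2, 0.5, -1.6]
gripper_width: 0.107
grip_force: 30.0
```

>>> send_rows([
  [0,0,0,-0.267,1],
  [0,0,0,-0.267,1],
  [0,0,0,-0.267,1],
  [0,0,0,-0.267,1],
  [0,0,0,-0.267,1],
  [0,0,0,-0.267,1],
  [0,0,0,-0.267,1],
  [0,0,0,-0.267,1],
  [0,0,0,-0.267,1],
  [0,0,0,-0.267,1],
  [0,0,0,-0.267,1],
  [0,0,0,-0.267,1],
  [0,0,0,0,1],
])

```text
time_s: 8.35
eef_pos: [0.5075, 0.0182, 0.2034]
ee_rot: [[-0.997, -0.083, -0.001], [-0.083, 0.997, -0.0], [0.001, -0.0, -1.0]]
contact_force: [-0.3, 0.0, -0.1]
gripper_width: 0.109
grip_force: 30.0
```

```bash
python3 -c "
from h import *
save('top','t2')
cv2.imwrite('pics/t2c.png',cv2.resize(cv2.imread('pics/t2.png')[150:330,190:430],None,fx=3,fy=3))
go(.5083,.0193,.1005,184.8)"
```

```text
t 8.4 tcp [0.5076 0.0184 0.2035] yaw -175.49 w 0.109 F [-0.6  0.1  0.3] grip 30.0 | shift/.15 [-0.0057  0.006   0.6865] turn/30 -0.0096 j [ 31.   26.9 -49.7 114.5  26.5  50.6  61.4] tilt [ 1.1e-03 -2.0e-04 -1.0e+00]
```

View pics/t2c.png

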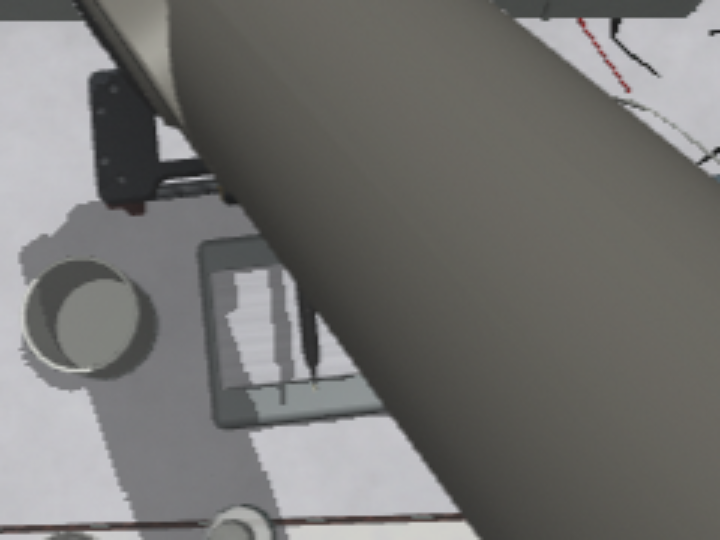

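The pen is held and points across the pan at (310,340) in the crop. Now I'll lower it so that the pan and housing edges tilt the pen within the grip.

>>> send_rows([
  [0,0,0.2,0,1],
  [0,0,0.15,0,1],
  [0,0,0.09,0,1],
  [0,0,0.03,0,1],
  [0,0,0.03,0,1],
  [0,0,0.03,0,1],
  [0,0,0.03,0,1],
  [0,0,0.03,0,1],
  [0,0,0.03,0,1],
  [0,0,0.03,0,1],
  [0,0,0,0,1],
])

```text
time_s: 9.5
eef_pos: [0.5094, 0.0193, 0.1073]
ee_rot: [[-0.997, -0.081, 0.002], [-0.081, 0.997, -0.0], [-0.002, -0.0, -1.0]]
contact_force: [1.4, -0.9, 3.4]
gripper_width: 0.108
grip_force: 30.0
```

```bash
python3 -c "
from h import *
save('scene','s3')
cv2.imwrite('pics/s3c.png',cv2.resize(cv2.imread('pics/s3.png')[130:330,160:430],None,fx=2.9,fy=2.9))
go(.5083,.0193,.1005,184.8)"
```

```text
t 9.55 tcp [0.5093 0.0193 0.1073] yaw -175.34 w 0.109 F [1.6 0.1 3.4] grip 30.0 | shift/.15 [0.0069 0.0004 0.0453] turn/30 -0.0047 j [ 24.6  34.9 -42.6 117.7  36.3  41.   53.3] tilt [-2.1e-03 -2.0e-04 -1.0e+00]
```

View pics/s3c.png

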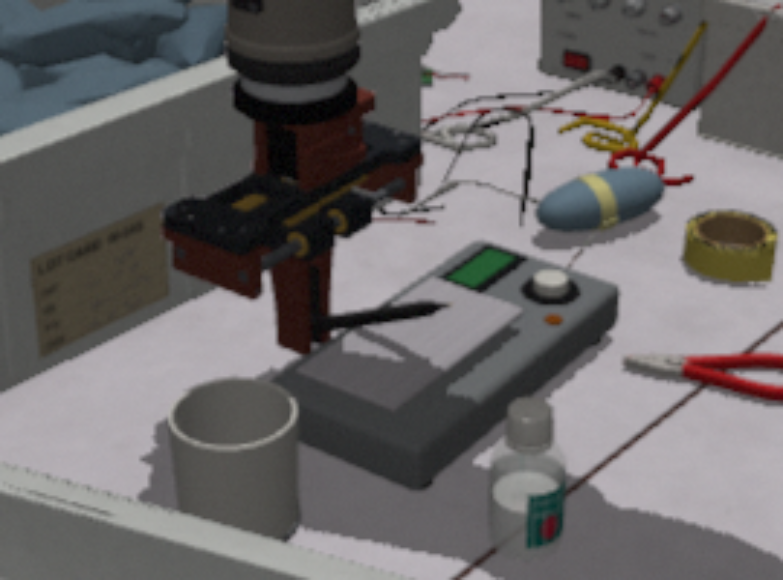

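The tilting works: the pen now stands about 40° above horizontal. I'll press a little further.

>>> send_rows([
  [0,0,0.02,0,1],
  [0,0,0.02,0,1],
  [0.01,0,0.005,0,1],
  [0.01,0,0,0,1],
  [0.005,0,0,0,1],
  [0,0,0,0,1],
  [0,0,-0.1,0,1],
  [-0.05,0,-0.25,0,1],
  [0,0,-0.3,0,1],
  [0,0,-0.3,0,1],
  [0,0,0,0,1],
])

```text
time_s: 10.65
eef_pos: [0.5143, 0.0207, 0.2479]
ee_rot: [[-0.997, -0.082, 0.009], [-0.082, 0.997, -0.0], [-0.009, -0.001, -1.0]]
contact_force: [0.8, 0.2, 0.1]
gripper_width: 0.11
grip_force: 30.0
```

```bash
python3 -c "
from h import *
save('scene','s4')
cv2.imwrite('pics/s4c.png',cv2.resize(cv2.imread('pics/s4.png')[80:330,160:430],None,fx=2.4,fy=2.4))
go(.4357,.137,.26,94.8)"
```

```text
t 10.7 tcp [0.513  0.0198 0.2451] yaw -175.32 w 0.107 F [-1.2 -0.  -0.4] grip 30.0 | shift/.15 [ 0.4493  0.8206 -0.1026] turn/30 2.996 j [ 33.   24.1 -52.1 111.9  23.3  54.8  64.3] tilt [-0.0049 -0.0011 -1.    ]
```

View pics/s4c.png

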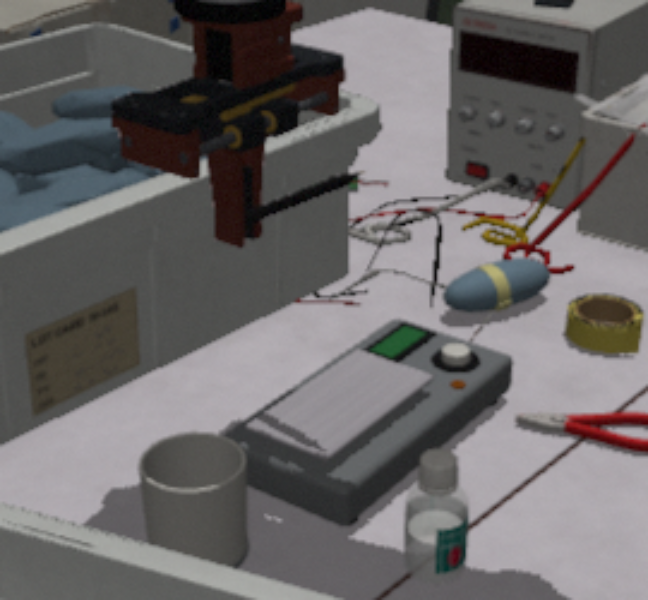

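```bash
python3 -c "
from h import *
R=np.array(r.observe()['ee_rot']);p=np.array([.513,.0198,.2451]);n=R[:,1]
def pl(u,v):
    o,d=ray((160+u/2.4,80+v/2.4),'scene');t=n@(p-o)/(n@d);q=o+t*d;w=R.T@(q-p);return w*1000
a=pl(355,180);b=pl(262,213);print(a,b,'angle',np.degrees(np.arctan2(b[2]-a[2],a[0]-b[0])), pl(236,243))
"
```

```text
[1.03085375e+02 1.80030924e-13 5.02362924e+00] [2.14650214e+01 2.70237391e-14 5.03940286e+01] angle 29.06841959717825 [-4.19764464e+00  2.19686465e-13  8.11493763e+01]
```

```bash
cat > pen.py <<'E'
from h import *
def pen(cam='scene'):
    camera(cam);s=r.observe();R=np.array(s['ee_rot']);p=np.array(s['eef_pos']);n=R[:,1]
    o=nets.outline_of('pen',cam)
    if not o: print('none');return
    m=o[0]['region'];ys,xs=np.nonzero(m);W=[]
    for u,v in zip(xs,ys):
        c,d=ray((u,v),cam);W.append(R.T@(c+d*(n@(p-c)/(n@d))-p))
    W=np.array(W)*1000;q=W[:,[0,2]].astype(np.float32)
    vx,vy,x0,y0=cv2.fitLine(q,cv2.DIST_HUBER,0,.01,.01).ravel()
    t=(q-[x0,y0])@[vx,vy]
    print(o[0]['score'],m.sum(),'elev',np.degrees(np.arctan(-vy/vx)),'z at x=0',y0-x0*vy/vx,'ends',[x0,y0]+np.outer([t.min(),t.max()],[vx,vy]),'px',xs.min(),xs.max(),ys.min(),ys.max())
E
python3 -c "
from pen import *
pen();pen('top')"
```

```text
0.6 236 elev 30.402416 z at x=0 60.96022 ends [[  5.260109   57.873837 ]
 [101.525566    1.3897629]] px 263 308 153 173
none
```

The pen is at about 30°, having crept up in the pads. The beaker rim gives a longer lever arm, so I'll finish the tilt there. First I need the rim centre more precisely.

```bash
python3 -c "
from h import *
print(at((217.8,255.2),'top',.074),at((240.6,272.1),'scene',.074))
camera('top');camera('scene')
for c in('top','scene'):
  o=nets.outline_of('beaker',c)
  if o:
    m=o[0]['region'].astype(np.uint8)
    # fit centre by matching projected hull of the beaker
    from scipy.optimize import minimize
    a=np.linspace(0,2*np.pi,60)
    def hull(b):
        P=[proj((b[0]+rr*np.cos(t),b[1]+rr*np.sin(t),z),c) for rr,z in((.036,.074),(.034,0)) for t in a]
        k=np.zeros_like(m);cv2.fillConvexPoly(k,cv2.convexHull(np.float32(P)*16).astype(np.int32),1,shift=4);return k
    f=lambda b:(hull(b)!=m).sum()
    q=minimize(f,[.435,.148],method='Nelder-Mead',options=dict(initial_simplex=[[.43,.145],[.44,.147],[.434,.153]]));print(c,q.x,q.fun,m.sum())
go(.4357,.137,.26,94.8)
"
```

```text
[0.43427985 0.14990245 0.074     ] [0.43354755 0.15095874 0.074     ]
top [0.43618116 0.15329855] 115.0 1394
scene [0.43742192 0.14914467] 370.0 2111
t 11.1 tcp [0.5116 0.0195 0.2411] yaw -175.26 w 0.11 F [ 0.5 -0.3 -0.3] grip 30.0 | shift/.15 [ 0.4397  0.8225 -0.1248] turn/30 2.9978 j [ 32.9  24.4 -51.9 112.1  23.4  54.7  64.3] tilt [ 2.e-03  5.e-04 -1.e+00]
```

>>> send_rows([
  [0.0624,0.122,0,0,1],
  [0.0624,0.122,0,0,1],
  [0.0624,0.122,0,0,1],
  [0.0624,0.122,0,0,1],
  [0.0624,0.122,0,0,1],
  [0.0624,0.122,0,0,1],
  [0.0624,0.122,0,0,1],
  [0,0,0,0.25,1],
  [0,0,0,0.25,1],
  [0,0,0,0.25,1],
  [0,0,0,0.25,1],
  [0,0,0,0.25,1],
  [0,0,0,0.25,1],
  [0,0,0,0.25,1],
  [0,0,0,0.25,1],
  [0,0,0,0.25,1],
  [0,0,0,0.25,1],
])

```text
time_s: 12.8
eef_pos: [0.436, 0.1418, 0.2416]
ee_rot: [[-0.333, 0.943, -0.001], [0.943, 0.333, -0.0], [0.0, -0.001, -1.0]]
contact_force: [-0.2, 0.3, 0.0]
gripper_width: 0.108
grip_force: 30.0
```

>>> send_rows([
  [0,0,0,0.25,1],
  [0,0,0,0.25,1],
  [0,0,0,0,1],
  [0,0,0,0,1],
])

```text
time_s: 13.2
eef_pos: [0.4361, 0.1419, 0.2418]
ee_rot: [[-0.086, 0.996, -0.001], [0.996, 0.086, -0.0], [-0.0, -0.001, -1.0]]
contact_force: [-0.3, -0.4, -0.6]
gripper_width: 0.108
grip_force: 30.0
```

```bash
python3 -c "
from pen import *
pen()
go(.4358,.1415,.11,94.8)"
```

```text
0.59 319 elev 30.794544 z at x=0 64.868835 ends [[  5.835697  61.39081 ]
 [100.99165    4.678751]] px 188 237 201 215
t 13.3 tcp [0.4361 0.1418 0.2419] yaw 94.88 w 0.11 F [ 0.4 -0.2 -0.5] grip 30.0 | shift/.15 [-0.0019 -0.0021  0.8792] turn/30 0.0026 j [  7.4  15.1 -37.8 119.3  12.1  49.4 -32.5] tilt [ 0.e+00 -4.e-04 -1.e+00]
```

>>> send_rows([
  [0,0,0.2,0,1],
  [0,0,0.2,0,1],
  [0,0,0.2,0,1],
  [0,0,0.12,0,1],
  [0,0,0.03,0,1],
  [0,0,0.03,0,1],
  [0,0,0.02,0,1],
  [0,0,0.02,0,1],
  [0,0,0.02,0,1],
  [0,0,0.02,0,1],
  [0,0,0,0,1],
])

```text
time_s: 14.4
eef_pos: [0.4374, 0.142, 0.1139]
ee_rot: [[-0.082, 0.997, 0.003], [0.997, 0.082, 0.001], [0.0, 0.003, -1.0]]
contact_force: [0.8, -1.1, 3.6]
gripper_width: 0.108
grip_force: 30.0
```

```bash
python3 -c "
from pen import *
pen()
go(.4358,.1415,.09,94.8)
save('scene','s5')
cv2.imwrite('pics/s5c.png',cv2.resize(cv2.imread('pics/s5.png')[150:350,140:340],None,fx=3,fy=3))"
```

```text
0.5 278 elev 35.687267 z at x=0 63.191128 ends [[ 4.7294464 59.794266 ]
 [97.55444   -6.8759937]] px 197 241 271 283
t 14.5 tcp [0.4373 0.1419 0.1139] yaw 94.69 w 0.108 F [ 1.5 -0.9  5. ] grip 30.0 | shift/.15 [-0.0022 -0.0107  0.1595] turn/30 -0.0035 j [  0.   27.3 -30.9 124.6  25.   33.9 -44.4] tilt [ 4.0e-04  2.6e-03 -1.0e+00]
```

View pics/s5c.png

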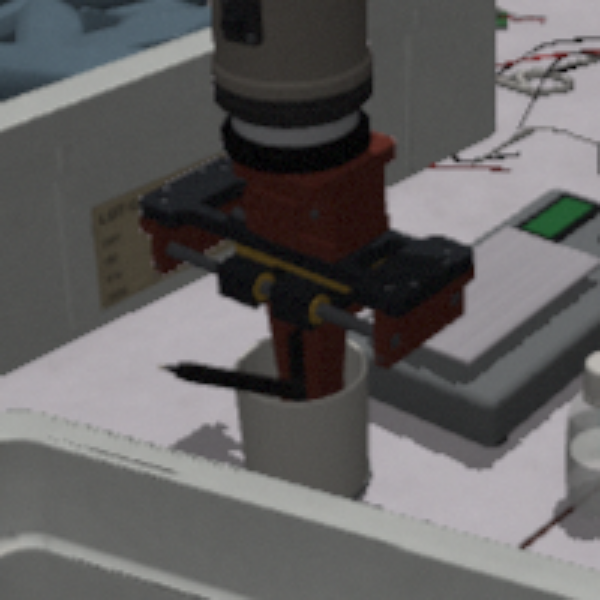

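The fingers are inside the upright beaker, with the pen on its far rim at (240,380) in the crop and still rotating. I'll continue down.

>>> send_rows([
  [0,-0.005,0.02,0,1],
  [0,0,0.02,0,1],
  [0,0,0.02,0,1],
  [0,0,0.02,0,1],
  [0,0,0,0,1],
])

```text
time_s: 15.05
eef_pos: [0.4358, 0.1416, 0.1013]
ee_rot: [[-0.082, 0.997, 0.001], [0.997, 0.082, -0.0], [-0.0, 0.001, -1.0]]
contact_force: [-0.2, -1.5, 3.8]
gripper_width: 0.114
grip_force: 30.7
```

```bash
python3 -c "
from pen import *
pen()
go(.4358,.1415,.09,94.8)"
```

```text
0.64 263 elev 39.51935 z at x=0 58.940018 ends [[  8.540138  51.895226]
 [ 95.72729  -20.025793]] px 199 242 270 284
t 15.15 tcp [0.4357 0.1416 0.1013] yaw 94.71 w 0.11 F [ 0.4 -1.2  4.9] grip 30.7 | shift/.15 [-0.0005  0.0005  0.0754] turn/30 -0.0031 j [ -0.9  28.5 -29.9 125.1  26.3  32.4 -45.6] tilt [-2.e-04  5.e-04 -1.e+00]
```

>>> send_rows([
  [0,0,0.02,0,1],
  [0,0,0.02,0,1],
  [0,0,0.02,0,1],
  [0,0,0.02,0,1],
  [0,0,0.006,0,1],
  [0,0,0,0,1],
])

```text
time_s: 15.75
eef_pos: [0.4356, 0.1416, 0.0883]
ee_rot: [[-0.082, 0.997, 0.0], [0.997, 0.082, -0.0], [-0.0, 0.0, -1.0]]
contact_force: [0.9, -1.9, 5.0]
gripper_width: 0.111
grip_force: 30.9
```

```bash
python3 -c "
from pen import *
pen()
go(.4358,.1415,.088,94.8)
save('scene','s6')
cv2.imwrite('pics/s6c.png',cv2.resize(cv2.imread('pics/s6.png')[150:350,140:340],None,fx=3,fy=3))"
```

```text
0.77 158 elev 45.71015 z at x=0 54.193512 ends [[ 23.810156  29.785686]
 [ 81.647285 -29.503239]] px 206 235 269 283
t 15.85 tcp [0.4356 0.1416 0.0883] yaw 94.71 w 0.104 F [ 0.6 -1.2  5. ] grip 30.9 | shift/.15 [-0.0006  0.0012  0.0023] turn/30 -0.0031 j [ -2.   29.9 -28.7 125.4  27.8  30.9 -46.9] tilt [-2.e-04  3.e-04 -1.e+00]
```

View pics/s6c.png

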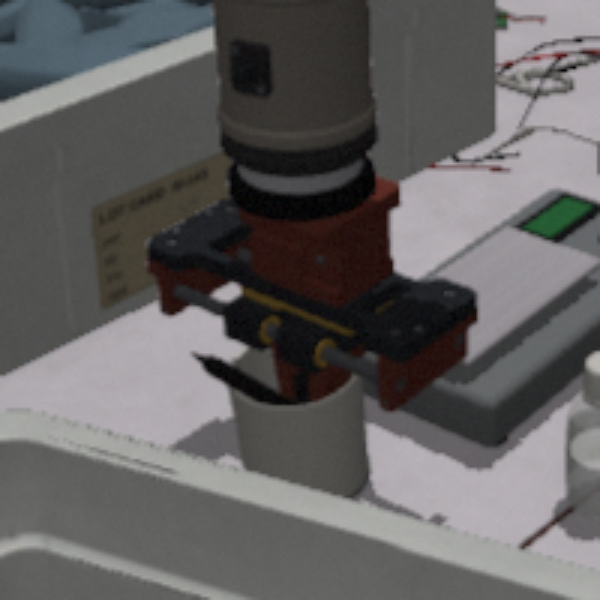

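The pen stands at about 46° with its middle inside the rim, so I'll release it by opening only slightly inside the beaker.

>>> send_rows([
  [0,0,0,0,0.7],
  [0,0,0,0,0.65],
  [0,0,0,0,0.6],
  [0,0,0,0,0.6],
  [0,0,0,0,0.6],
  [0,0,0,0,0.6],
])

```text
time_s: 16.5
eef_pos: [0.4355, 0.1417, 0.0881]
ee_rot: [[-0.082, 0.997, -0.0], [0.997, 0.082, -0.0], [-0.0, -0.0, -1.0]]
contact_force: [-0.5, -0.4, -1.0]
gripper_width: 0.199
grip_force: 0.0
```

```bash
python3 -c "
from pen import *
pen()
go(.4358,.1415,.088,94.8)"
```

```text
0.74 172 elev 49.871967 z at x=0 52.72955 ends [[ 16.728617  32.883392]
 [ 70.9249   -31.4129  ]] px 211 238 265 283
t 16.6 tcp [0.4355 0.1417 0.0881] yaw 94.72 w 0.199 F [-0.3 -0.3 -0.2] grip 0.0 | shift/.15 [-0.0013  0.0021  0.0008] turn/30 -0.0028 j [ -2.   29.9 -28.7 125.4  27.8  30.9 -46.9] tilt [-0.e+00 -1.e-04 -1.e+00]
```

>>> send_rows([
  [0,0,-0.05,0,0.6],
  [0,0,-0.1,0,0.6],
  [0,0,-0.15,0,0.6],
  [0,0,-0.2,0,0.6],
  [0,0,-0.25,0,0.6],
  [0,0,-0.3,0,1],
  [0,0,-0.1,0,1],
  [-0.3,0,0,0,1],
  [-0.3,0,0,0,1],
  [-0.3,0,0,0,1],
  [-0.3,0,0,0,1],
  [-0.3,0,0,0,1],
  [-0.2,0,0,0,1],
  [0,0,0,0,1],
])

```text
time_s: 18.0
eef_pos: [0.4561, -0.1169, 0.2609]
ee_rot: [[-0.075, 0.997, -0.0], [0.997, 0.075, -0.001], [-0.001, -0.0, -1.0]]
contact_force: [0.1, 0.4, 0.1]
gripper_width: 0.009
grip_force: 0.0
```

```bash
python3 -c "
from h import *
save('scene','s7');save('top','t7')
A=cv2.resize(cv2.imread('pics/s7.png')[180:340,190:380],None,fx=2.1,fy=2.1);B=cv2.resize(cv2.imread('pics/t7.png')[200:315,180:400],None,fx=1.8,fy=1.8)
h=max(A.shape[0],B.shape[0]);C=np.zeros((h,A.shape[1]+B.shape[1],3),np.uint8);C[:A.shape[0],:A.shape[1]]=A;C[:B.shape[0],A.shape[1]:]=B
cv2.imwrite('pics/c7.png',C)
go(.4175,-.121,.14,94.8)"
```

```text
t 18.1 tcp [ 0.4563 -0.1125  0.2609] yaw 94.64 w 0.007 F [-1.  -0.7  0.1] grip 0.0 | shift/.15 [-0.0357 -0.2624  0.8062] turn/30 -0.0053 j [ 32.6  13.3 -29.9 117.2   8.4  51.5   2.8] tilt [ 4.e-04  2.e-04 -1.e+00]
```

View pics/c7.png

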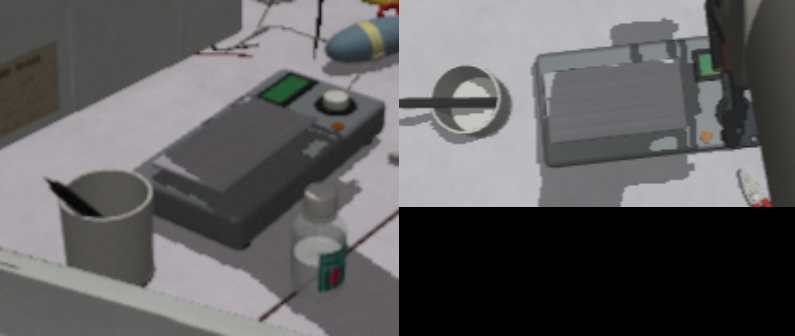

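The pen stands in the beaker, leaning away from the scale, and the pan is empty. Next is the zero button.

>>> send_rows([
  [-0.04,-0.262,0,0,1],
  [0,0,0.25,0,1],
  [0,0,0.25,0,1],
  [0,0,0.2,0,1],
  [0,0,0.1,0,1],
  [0,0,0,0,1],
  [0,0,0.02,0,1],
  [0,0,0.02,0,1],
  [0,0,0.02,0,1],
  [0,0,0.02,0,1],
  [0,0,0.01,0,1],
  [0,0,0,0,1],
])

```text
time_s: 19.3
eef_pos: [0.4184, -0.1217, 0.1274]
ee_rot: [[-0.082, 0.997, 0.001], [0.997, 0.082, -0.0], [-0.0, 0.001, -1.0]]
contact_force: [0.6, -1.5, 3.5]
gripper_width: 0.007
grip_force: 1.6
```

```bash
python3 -c "
from h import *
go(.4172,-.1205,.1255,94.8)"
```

```text
t 19.3 tcp [ 0.4184 -0.1217  0.1274] yaw 94.72 w 0.007 F [ 0.6 -1.5  3.5] grip 1.6 | shift/.15 [ 0.0085 -0.0072  0.0128] turn/30 -0.0028 j [ 29.7  23.  -25.4 127.5  18.1  32.7  -4.5] tilt [-2.0e-04  1.2e-03 -1.0e+00]
```

>>> send_rows([
  [0,0,0.01,0,1],
  [0,0,0.006,0,1],
  [0,0,0.004,0,1],
  [0,0,0,0,1],
  [0,0,0,0,1],
])

```text
time_s: 19.8
eef_pos: [0.4185, -0.1216, 0.1258]
ee_rot: [[-0.082, 0.997, 0.001], [0.997, 0.082, -0.001], [-0.001, 0.001, -1.0]]
contact_force: [-5.4, 1.5, 27.4]
gripper_width: 0.005
grip_force: 13.6
```

>>> send_rows([
  [0,0,-0.02,0,1],
  [0,0,-0.05,0,1],
  [0,0,-0.15,0,0.3],
  [0,0,-0.3,0,0.3],
  [0,0,-0.3,0,0.3],
  [0,0,0,0,0.3],
])

```text
time_s: 20.4
eef_pos: [0.4201, -0.122, 0.2521]
ee_rot: [[-0.082, 0.997, 0.008], [0.997, 0.082, -0.003], [-0.003, 0.008, -1.0]]
contact_force: [1.0, -1.0, -0.1]
gripper_width: 0.325
grip_force: 0.0
```

```bash
python3 -c "
from m import *
camera('scene');rect('sleeve_pair','scene',.02)
for d in nets.tip_of('sleeve_pair','scene')[:1]: print(at(px(d['location']),'scene',0))
go(.4935,-.2895,.25,76.9)"
```

```text
sleeve_pair scene 0.94 717 rect c [ 0.4938 -0.2958] size [0.0776 0.1342] long dir 91.9 mean [ 0.4943 -0.2955]
[ 0.4841 -0.2778 -0.    ]
t 20.55 tcp [ 0.417  -0.1219  0.2467] yaw 94.69 w 0.35 F [-0.2 -0.4 -0.3] grip 0.0 | shift/.15 [-1.1555  0.4167 -0.0223] turn/30 0.593 j [ 36.   11.1 -30.7 122.2   7.6  48.5   5.4] tilt [-0.0001 -0.0011 -1.    ]
```

>>> send_rows([
  [-0.1155,0.042,0,0,-0.7],
  [-0.1155,0.042,0,0,-0.7],
  [-0.1155,0.042,0,0,-0.7],
  [-0.1155,0.042,0,0,-0.7],
  [-0.1155,0.042,0,0,-0.7],
  [-0.1155,0.042,0,0,-0.7],
  [-0.1155,0.042,0,0,-0.7],
  [-0.1155,0.042,0,0,-0.7],
  [-0.1155,0.042,0,0,-0.7],
  [-0.1155,0.042,0,0,-0.7],
  [0,0,0,0.195,-0.7],
  [0,0,0,0.195,-0.7],
  [0,0,0,0.195,-0.7],
  [0,0,0.2,0,-0.7],
  [0,0,0.2,0,-0.7],
  [0,0,0.1,0,-0.7],
  [0,0,0,0,-0.7],
])

```text
time_s: 22.25
eef_pos: [0.4938, -0.2892, 0.1699]
ee_rot: [[0.222, 0.975, -0.004], [0.975, -0.222, 0.002], [0.001, -0.004, -1.0]]
contact_force: [-0.8, -0.7, 0.3]
gripper_width: 0.849
grip_force: 0.0
```

```bash
python3 -c "
from h import *
save('scene','s8')
cv2.imwrite('pics/s8c.png',cv2.resize(cv2.imread('pics/s8.png')[80:260,270:480],None,fx=3.2,fy=3.2))
go(.494,-.2895,.0845,77.3)"
```

```text
t 22.3 tcp [ 0.4947 -0.2895  0.1715] yaw 77.16 w 0.851 F [0.2 0.1 0.6] grip 0.0 | shift/.15 [-0.0015 -0.0034  0.5799] turn/30 -0.0047 j [ 3.920e+01  2.820e+01 -1.940e+01  1.085e+02  1.270e+01  4.540e+01
  1.000e-01] tilt [ 6.0e-04 -1.8e-03 -1.0e+00]
```

View pics/s8c.png

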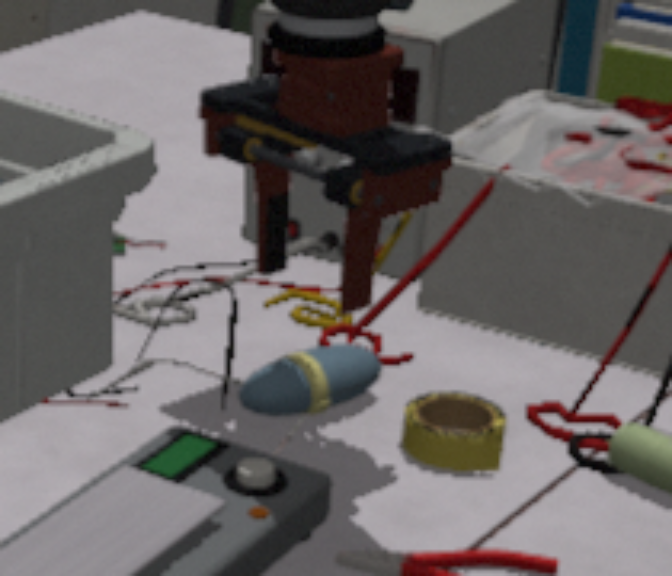

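The open fingers are above the waist, which shows at (312,380) in the crop, and the tape roll is clear. I'll lower and grip.

>>> send_rows([
  [0,0,0.2,0,-0.7],
  [0,0,0.2,0,-0.7],
  [0,0,0.13,0,-0.7],
  [0,0,0.045,0,-0.7],
  [0,0,0,0,-0.7],
  [0,0,0,0,1],
  [0,0,0,0,1],
  [0,0,0,0,1],
  [0,0,0,0,1],
  [0,0,0,0,1],
  [0,0,0,0,1],
  [0,0,0,0,1],
  [0,0,0,0,1],
])

```text
time_s: 23.6
eef_pos: [0.4948, -0.2892, 0.0863]
ee_rot: [[0.222, 0.975, -0.0], [0.975, -0.222, -0.0], [-0.0, -0.0, -1.0]]
contact_force: [-1.2, 0.4, 5.3]
gripper_width: 0.443
grip_force: 28.9
```

```bash
python3 -c "
from h import *
go(.4315,.003,.25,94.8)"
```

```text
t 23.6 tcp [ 0.4948 -0.2892  0.0863] yaw 77.16 w 0.443 F [-1.2  0.4  5.3] grip 28.9 | shift/.15 [ 1.8054 -0.8444 -1.0921] turn/30 -0.5878 j [ 37.   35.4 -16.8 110.7  16.6  36.2  -3.2] tilt [-2.e-04 -0.e+00 -1.e+00]
```

>>> send_rows([
  [0,0,0,0,1],
  [0,0,0,0,1],
  [0,0,-0.05,0,1],
  [0,0,-0.15,0,1],
  [0,0,-0.2,0,1],
  [0,0,-0.2,0,1],
  [0,0,-0.2,0,1],
  [0,0,-0.15,0,1],
  [0,0,0,-0.2,1],
  [0,0,0,-0.2,1],
  [0,0,0,-0.19,1],
  [0,0,0,0,1],
])

```text
time_s: 24.8
eef_pos: [0.4947, -0.2891, 0.2286]
ee_rot: [[-0.086, 0.996, 0.0], [0.996, 0.086, 0.0], [0.0, 0.0, -1.0]]
contact_force: [0.1, 0.4, -0.9]
gripper_width: 0.443
grip_force: 28.9
```

```bash
python3 -c "
from h import *
go(.4315,.003,.23,94.8)"
```

```text
t 24.8 tcp [ 0.4947 -0.2891  0.2286] yaw 94.92 w 0.443 F [ 0.1  0.4 -0.9] grip 28.9 | shift/.15 [ 1.9764 -0.2529 -0.0091] turn/30 0.0039 j [ 43.4  24.5 -24.6 106.1  12.6  52.1  17.8] tilt [ 2.e-04  2.e-04 -1.e+00]
```

>>> send_rows([
  [0.1,-0.0126,0,0,1],
  [0.198,-0.0253,0,0,1],
  [0.198,-0.0253,0,0,1],
  [0.198,-0.0253,0,0,1],
  [0.198,-0.0253,0,0,1],
  [0.198,-0.0253,0,0,1],
  [0.198,-0.0253,0,0,1],
  [0.198,-0.0253,0,0,1],
  [0.198,-0.0253,0,0,1],
  [0.198,-0.0253,0,0,1],
  [0.098,-0.0126,0,0,1],
  [0,0,0.2,0,1],
  [0,0,0,0,1],
  [0,0,0,0,1],
])

```text
time_s: 26.2
eef_pos: [0.4311, 0.004, 0.1984]
ee_rot: [[-0.085, 0.996, -0.002], [0.996, 0.085, 0.0], [0.0, -0.002, -1.0]]
contact_force: [-0.1, 0.0, -1.1]
gripper_width: 0.446
grip_force: 28.9
```

```bash
python3 -c "
from m import *
save('scene','s9')
o=nets.outline_of('sleeve_pair','scene');print(o[0]['score'],o[0]['region'].sum())
rect('sleeve_pair','scene',.12)
ys,xs=np.nonzero(o[0]['region']);s=r.observe();R=np.array(s['ee_rot']);p=np.array(s['eef_pos'])
# ends of the sleeve along tool x, in vertical plane through the tool axis
n=R[:,1];W=[]
for u,v in zip(xs,ys):
    c,d=ray((u,v),'scene');W.append(R.T@(c+d*(n@(p-c)/(n@d))-p))
W=np.array(W)*1000;print('tool x span',W[:,0].min(),W[:,0].max(),'z',W[:,2].min(),W[:,2].max())
im=cv2.imread('pics/s9.png');cv2.imwrite('pics/s9c.png',cv2.resize(im[120:320,190:400],None,fx=2.9,fy=2.9))
go(.4315,.003,.142,94.8)"
```

```text
0.77 863
sleeve_pair scene 0.77 863 rect c [ 0.4513 -0.0205] size [0.0695 0.1427] long dir 100.9 mean [ 0.4514 -0.0101]
tool x span -79.3547200289259 69.40058711815603 z 35.81302209429951 98.41914175786273
t 26.35 tcp [0.4323 0.0035 0.1993] yaw 94.8 w 0.442 F [ 0.8  0.1 -1.5] grip 28.9 | shift/.15 [-0.0027 -0.0058  0.3819] turn/30 0.0001 j [ 20.8  15.9 -33.4 124.9  12.9  42.4 -16.4] tilt [-0.0002  0.0013 -1.    ]
```

View pics/s9c.png

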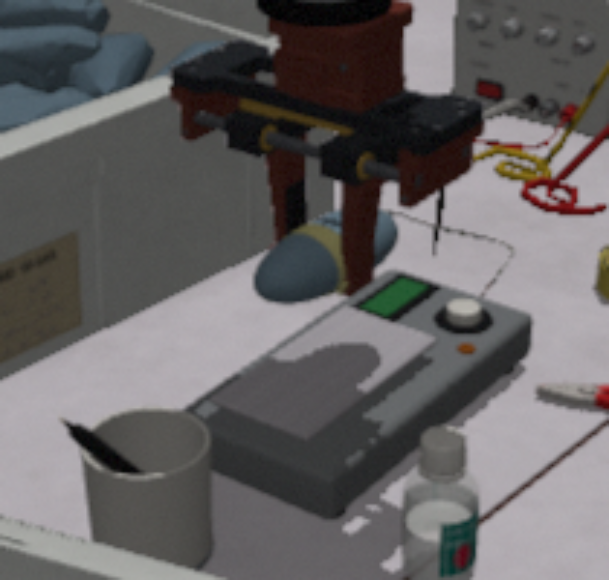

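```bash
cat > fit.py <<'E'
from h import *
from scipy.optimize import minimize
def fit(cam,p,R,held=True):
    # ellipsoid-ended body 118 x 52 x 41; unknown: shift along tool x, height of centre, pitch
    o=nets.outline_of('sleeve_pair',cam);m=o[0]['region'].astype(np.uint8)
    cs,_=cv2.findContours(m,cv2.RETR_EXTERNAL,cv2.CHAIN_APPROX_NONE);H=cv2.convexHull(np.vstack([c for c in cs if len(c)>15]))
    M=np.zeros_like(m);cv2.fillConvexPoly(M,H,1)
    a,b=np.meshgrid(np.linspace(0,2*np.pi,40),np.linspace(-1.57,1.57,21))
    Q=np.stack([.059*np.sin(b),.026*np.cos(b)*np.cos(a),.0205*np.cos(b)*np.sin(a)],-1).reshape(-1,3)
    def f(v):
        c,s=np.cos(v[2]*.01),np.sin(v[2]*.01)
        q=Q@np.array([[c,0,s],[0,1,0],[-s,0,c]]).T+[v[0]*.001,0,v[1]*.001]
        P=np.array([proj(p+R@x,cam) for x in q])
        k=np.zeros_like(m);cv2.fillConvexPoly(k,cv2.convexHull(np.float32(P)*16).astype(np.int32),1,shift=4)
        return float((k!=M).sum())
    x0=np.array([0,65,0.])
    g=minimize(f,x0,method='Nelder-Mead',options=dict(initial_simplex=[x0+[-8,-4,-8],x0+[8,-4,0],x0+[0,8,0],x0+[0,0,12]],maxiter=70))
    print(cam,'shift mm',g.x[0],'z mm',g.x[1],'pitch deg',np.degrees(g.x[2]*.01),'miss',g.fun,'of',M.sum())
E
python3 -c "
from fit import *
camera('scene');s=r.observe();fit('scene',np.array(s['eef_pos']),np.array(s['ee_rot']))"
```

```text
scene shift mm 0.28920694622909676 z mm 63.955730453581424 pitch deg 3.7797147716924417 miss 51.0 of 1104
```

>>> send_rows([
  [-0.003,-0.006,0.15,0,1],
  [0,0,0.1,0,1],
  [0,0,0.06,0,1],
  [0,0,0.03,0,1],
  [0,0,0.02,0,1],
  [0,0,0.01,0,1],
  [0,0,0,0,1],
  [0,0,0,0,1],
])

```text
time_s: 27.25
eef_pos: [0.4312, 0.0031, 0.1433]
ee_rot: [[-0.085, 0.996, 0.001], [0.996, 0.085, -0.0], [-0.0, 0.001, -1.0]]
contact_force: [-0.0, 0.6, -0.7]
gripper_width: 0.448
grip_force: 28.9
```

```bash
python3 -c "
from h import *
go(.4315,.003,.141,94.8)"
```

```text
t 27.25 tcp [0.4312 0.0031 0.1433] yaw 94.87 w 0.448 F [-0.   0.6 -0.7] grip 28.9 | shift/.15 [-0.0006  0.0018  0.0151] turn/30 0.0022 j [ 17.5  21.6 -30.4 127.3  18.9  35.2 -21.9] tilt [-1.e-04  7.e-04 -1.e+00]
```

Now down onto the pan in small steps, then release slowly.

>>> send_rows([
  [0,0,0.008,0,1],
  [0,0,0.006,0,1],
  [0,0,0,0,1],
  [0,0,0,0,1],
])

```text
time_s: 27.65
eef_pos: [0.4311, 0.003, 0.1412]
ee_rot: [[-0.085, 0.996, 0.0], [0.996, 0.085, -0.0], [-0.0, 0.0, -1.0]]
contact_force: [-1.2, -0.6, 5.5]
gripper_width: 0.446
grip_force: 28.9
```

```bash
python3 -c "
from h import *
go(.4315,.003,.141,94.8)"
```

```text
t 27.65 tcp [0.4311 0.003  0.1412] yaw 94.87 w 0.446 F [-1.2 -0.6  5.5] grip 28.9 | shift/.15 [-0.0004  0.0023  0.0013] turn/30 0.0022 j [ 17.3  21.9 -30.3 127.4  19.2  35.  -22.2] tilt [-4.e-04  4.e-04 -1.e+00]
```

>>> send_rows([
  [0,0,0,0,0.0],
  [0,0,0,0,-0.1],
  [0,0,0,0,-0.2],
  [0,0,0,0,-0.4],
  [0,0,0,0,-0.6],
  [0,0,0,0,-0.7],
  [0,0,0,0,-0.7],
  [0,0,-0.05,0,-0.7],
  [0,0,-0.1,0,-0.7],
  [0,0,-0.2,0,-0.7],
  [0,0,-0.3,0,-0.7],
  [0,0,-0.3,0,-0.7],
  [0,0,0,0,-0.7],
])

```text
time_s: 28.95
eef_pos: [0.4337, 0.0038, 0.2891]
ee_rot: [[-0.085, 0.996, 0.01], [0.996, 0.085, -0.001], [-0.001, 0.01, -1.0]]
contact_force: [0.5, 0.6, 0.2]
gripper_width: 0.845
grip_force: 0.0
```

>>> send_rows([
  [0,0.2,0,0,-0.7],
  [-0.1,0.3,0,0,-0.7],
  [-0.25,0.2,0,0,-0.7],
  [-0.3,0,0,0,-0.7],
  [-0.3,0,0,0,-0.7],
  [-0.3,0,0,0,-0.7],
  [-0.3,0,0,0,-0.7],
  [-0.3,0,0,0,-0.7],
  [-0.2,0,0,0,-0.7],
  [0,0,0,0,-0.7],
])

```text
time_s: 29.95
eef_pos: [0.5602, -0.3003, 0.2822]
ee_rot: [[-0.077, 0.997, -0.002], [0.997, 0.077, -0.002], [-0.001, -0.002, -1.0]]
contact_force: [-0.6, -0.2, -0.0]
gripper_width: 0.849
grip_force: 0.0
```

```bash
python3 -c "
from fit import *
from m import rect
A=save('scene','s10');B=save('top','t10')
A=cv2.resize(A[160:340,190:390,::-1],None,fx=2,fy=2);B=cv2.resize(B[195:315,180:400,::-1],None,fx=1.8,fy=1.8)
C=np.zeros((A.shape[0],A.shape[1]+B.shape[1],3),np.uint8);C[:,:A.shape[1]]=A;C[:B.shape[0],A.shape[1]:]=B
cv2.imwrite('pics/c10.png',C)
rect('sleeve_pair','top',.075);rect('pan_top','top',.055)
R=np.array([[-.0837,.9965,0],[.9965,.0837,0],[0,0,-1.]])
for c in('scene','top'): fit(c,np.array([.4315,.003,.1412]),R)
go(.4315,.003,.141,94.8)"
```

```text
sleeve_pair top 0.7 1477 rect c [0.4328 0.0027] size [0.0517 0.116 ] long dir 97.0 mean [0.4328 0.0016]
pan_top top 0.91 1584 rect c [0.4321 0.0044] size [0.0738 0.1433] long dir 94.9 mean [0.4289 0.0049]
scene shift mm -1.9214284179123369 z mm 63.534753489575465 pitch deg 1.0119837870356505 miss 59.0 of 1094
top shift mm -1.745687416354874 z mm 57.56690753197707 pitch deg 12.787914662442875 miss 77.0 of 1548
t 30.25 tcp [ 0.562  -0.2925  0.2834] yaw 95.02 w 0.849 F [ 0.  -0.4 -0.8] grip 0.0 | shift/.15 [ 2.038  -0.694   0.9507] turn/30 0.0075 j [ 41.4  26.8 -26.6  94.8  13.2  61.5  15.9] tilt [ 0.0006  0.     -1.    ]
```

View pics/c10.png

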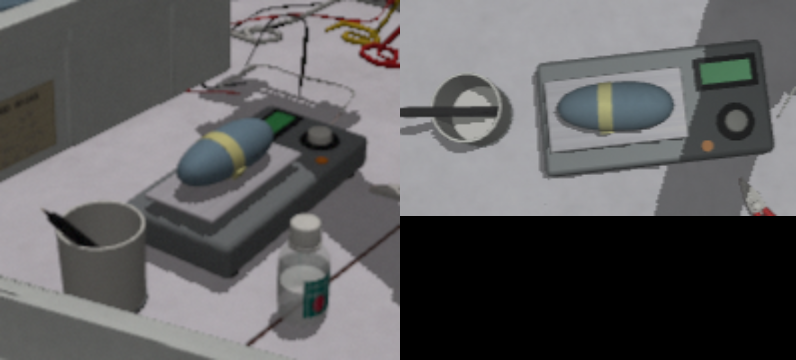

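The sleeve pair sits on the pan, centred near (615,107) against the pan centre at (617,109), and the pen still leans in the beaker. I'll check the yaw before handing in.

```bash
python3 -c "
from h import *
camera('top')
for n,z in(('sleeve_pair',.075),('pan_top',.055),('scale',.04)):
    m=nets.outline_of(n,'top')[0]['region'];ys,xs=np.nonzero(m)
    P=np.array([at((u,v),'top',z)[:2] for u,v in zip(xs,ys)]);w,V=np.linalg.eigh(np.cov(P.T));print(n,np.degrees(np.arctan2(*V[::-1,1]))%180,P.mean(0))
im=cv2.imread('pics/t10.png');h=cv2.cvtColor(im,cv2.COLOR_BGR2HSV);roi=np.zeros(im.shape[:2],bool);roi[235:275,262:340]=1
for nm,k in(('blue',(h[...,0]>95)&(h[...,0]<125)&(h[...,1]>60)),('yellow',(h[...,0]>18)&(h[...,0]<35)&(h[...,1]>60))):
    ys,xs=np.nonzero(k&roi);P=np.array([at((u,v),'top',.075)[:2] for u,v in zip(xs,ys)]);w,V=np.linalg.eigh(np.cov(P.T));print(nm,len(P),np.degrees(np.arctan2(*V[::-1,1]))%180,P.mean(0),np.ptp(P,axis=0))
"
```

```text
sleeve_pair 91.03794421485136 [0.43289891 0.00221   ]
pan_top 96.27318273879604 [0.4295391  0.00453131]
scale 95.85167852356767 [ 0.43341269 -0.04504807]
blue 145 85.16890720894064 [ 0.4357041  -0.02012178] [0.03287943 0.09597614]
yellow 174 1.9928301440544374 [0.43237779 0.01284102] [0.04927031 0.01224835]
```

```bash
python3 -c "
from h import *
print(order.job_done())"
```

```text
the job is handed in; nothing more can be done
None
```

The job is handed in, with no verdict returned: the pen leans in the beaker away from the scale, the button was pressed to its stop with the pan empty and released, and the sleeve pair lies within about 2 mm of the pan's centre and 3–4° of its length, the tape roll never approached closely and the beaker still upright.

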